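Set the length stop off a clamped sample tube

TASK

Set the slide rail's stop off the sample roller stub lying in the V-nest: swing the toggle clamp arm over centre so that it holds the stub down by itself, and only then slide the stop block along its rail until it bears firmly on the end of the stub's projecting shaft, without shoving the stub along. Let go of the block, swing the clamp arm fully back open, and leave the stub where it lay with the stop still touching the shaft's end; disturb nothing else on the bench.

Things in the scene. Friction and masses are not known exactly. Their poses are not given: they have to be found in the camera images.
- fixture: Grey steel base plate (12 mm thick) bolted on the bench, carrying V-nest, clamp bracket and slide rail. Origin on the bench surface under the middle of the V-nest; its y axis runs along tube and rail, the rail lying on the -y side; the clamp bracket stands on the +x side. The tube in the nest has its axis 57 mm above the bench.
- clamp (a joint): Toggle clamp arm hinge, rad: 0 = fully open, leaning back (start); grows as the arm swings up and over; 1.95 = arm level, its pad (75 mm from the hinge) on the tube. A spring strut drives the arm away from centre (about 0.7): beyond it the arm snaps onto the tube (about 9 N), before it springs open. Damped, about 0.25 N m s/rad.
- clamp_hinge (a point): Hinge axis of the clamp arm (parallel to the fixture's y axis), on the middle of the arm, 107 mm above the bench, 75 mm to fixture +x of the nest's middle.
- clamp_knob (a point): Centre of the black barrel knob (26 mm diameter, 34 mm long along the fixture's y, flat ends) across the arm's end, 150 mm from the hinge; closed it is 107 mm above the bench and 75 mm to fixture -x of the tube's axis, open about 246 mm above the bench. The arm is a 16 mm wide, 14 mm thick bar.
- stop (a joint): Position of the stop block on its rail, m: grows towards the tube (fixture +y), 0 at the rail's outer end, range 0.14. Slides with about 1.5 N of friction and stays where it is left.
- stop_face (a point): Middle of the stop block's flat face that looks at the tube (57 mm above the bench). Axes as the fixture's; the face is normal to y.
- stop_grip (a point): Where to grip the stop block: inside its upright steel part, 40 mm wide across the rail (fixture x), 34 mm along it, with its top 100 mm above the bench; this point is 80 mm above the bench and 17 mm behind the face.
- tube: Roller stub: rusty tube, 50 mm outside diameter, 120 mm long, about 0.5 kg, lying loose in the V-nest along the fixture's y axis, with a stiff 20 mm steel shaft sticking out of the end that faces the stop block. Origin at the middle of the tube's axis; its own y axis is its length. Pushed along with more than roughly 3 N unclamped or 15 to 20 N clamped, it slides.
- tube_end (a point): Centre of the tube's end that faces the stop block (60 mm from the tube's middle towards its own -y). The shaft (20 mm diameter, on the tube's axis) projects beyond this point by 8 to 28 mm, differently each time; how far is not reported: feel for its end.
- washer: Bystander: bronze thrust washer lying flat, 64 mm across, 6 mm thick. Origin under its centre.
- sleeve_a: Bystander: brass spacer sleeve standing upright, 32 mm across, 40 mm tall. Origin under its centre.
- sleeve_b: Bystander: brass spacer sleeve like the other. Origin under its centre.
- housing: Bystander: dull grey bearing housing on a 100 x 60 mm foot, 76 mm tall. Origin under its centre.
There are look-alikes about, which are no part of the job. Of the things like the tube, leave any that is blue or turquoise; of the rest the larger one is meant.

How it is judged:
On the way, in this order (a step that is already met when the one before it is completed fails the run):
1. the clamp arm is over centre and presses on the stub by itself, fingers off it (value of joint clamp above 1.83 rad and contact force between clamp and tube above 5 N and contact force between the fingers and clamp below 0.5 N), for 0.2 s.
2. the stop block bears on the clamped stub's shaft with more than 3 N (value of joint clamp above 1.83 rad and contact force between clamp and tube above 5 N and contact force between stop and tube above 3 N), for 0.1 s.
3. the clamp arm is fully back open (value of joint clamp below 0.1 rad), for 0.2 s.
At the end, for the whole second after the job is handed in: The clamp arm stands fully open (joint below 0.1 rad), the stop block's face is within 2.5 mm of the end of the stub's shaft (whose middle lies 30 mm behind its end), and the stub lies at rest in the V-nest within 3 mm of where it started (value of joint clamp below 0.1 rad and y of shaft_c0 in the frame of stop_face between 0.0275 and 0.0325 m and distance of tube from where it was at the start of the episode below 0.003 m and angle between the y axis of tube and the y axis of fixture, either way round below 0.05 rad and linear speed of tube below 0.01 m/s); the robot touches nothing.
It fails at once if the stub is shoved more than 3 mm (distance of tube from where it was at the start of the episode above 0.003 m).
It fails at once if a bystander is moved more than 15 mm (distance of any of washer, sleeve_a, sleeve_b, housing from where it was at the start of the episode above 0.015 m).
It also fails if it takes over 64 s, if anything falls off the work surface, if the arm or the gripper's body presses on something with over 40 N, if the wrist force passes 120 N, or if a joint passes its speed limit or range.

ROBOT

A 6-joint arm with a two-finger parallel gripper is mounted at the origin on the work surface. World frame = base frame: x ahead of the robot, y to its left, z up, the work surface at z = 0. Lengths are in m, angles in rad, forces in N, time in s.
With the tool pointing down it reaches from about 0.25 to 0.725 m from the base axis. Payload 4 kg.
Tool frame: the origin (TCP) lies midway between the tips of the shut fingers; the grasp point (between the pads) lies 19 mm behind it (bot.grip_depth is the distance from the TCP to the grasp point, in m); z points along the fingers, y is the line along which they close (so a half turn about z gives the same grasp; the last joint's range is limited). The gripper opens to 85 mm and grips with 20 to 120 N. Pads are 22 mm wide; open, the fingers measure 114 mm over their backs; the gripper's body (76 mm by 85 mm) begins 54 mm behind the grasp point. The pads swing forward as they close: fully open they stand 13 mm farther back than shut.
Start: joints at [-1.274, 0.241, 0.005, 1.335, 0, 1.571], TCP at [0.146, -0.478, 0.231] pointing down, gripper open.
Joint ranges: [-2.72, 2.72], [-1.05, 1.87], [-1.09, 1.28], [-1.99, 2.15], [-1.42, 1.44], [-3.14, 3.14]. Speed limits (rad/s): [2.79, 2.79, 3.14, 3.14, 3.14, 3.14].

INTERFACE

Orientations are given as a unit quaternion [x, y, z, w].
In Python, from workcell import bot gives the robot as it stands.
- The arm moves only by the shell command python3 -m creep 'ROWS'. ROWS is JSON, one flat list of numbers, 5 for each row, row after row: the shift along the world's x, y, z in m, then the turn about the world's z in rad, then the finger opening in m, from 0 to 0.0854. In form: [x, y, z, twist, claw, x, y, z, twist, claw, ...]. A call has 1 to 10 rows; each row is the pose to reach, as a shift and turn from the pose commanded when the call began; what a row does not reach only later rows make up. A row lasts 1/12 s, in which the tool goes at most 41.7 mm and 7.16 degrees, less where a joint would pass 70% of its speed; a pose out of reach is approached as far as the arm can. A call with a gripper value outside its range is refused whole. The fingers move at their own pace and stop on an object; the grip force is fixed at half the most. Time passes only in rows, so rows that repeat a pose let the fingers close. It gives the time, the measured TCP pose, the force, the opening and the grip force at its end, in the units of the state.
- bot.get_obs(): the state, without advancing time (a new reading comes with each control period).
- bot.camera(name): name is "scene" or "top" or "wrist"; returns a dict with "pixels" (400x640x3 uint8, red, green, blue), "camera_matrix" (3x3 intrinsics, pixels), "extrinsics" (4x4, takes a point from world to camera coordinates); the wrist camera has in their place "T_tool_cam" (4x4, takes a point from camera to tool coordinates, whose origin is the TCP and whose axes are the flange's). Camera axes: x right, y down, z forward; pixel columns grow to the right and rows downward; lengths in m; the calibration is good to about 2 mm. A picture is of the moment at which its call begins: read the wrist's pose just before it. There is no depth.
- bot.job_done(): hands the job in; it is judged then, once.
Trained networks look in the newest picture that a camera, given by its name, has taken for a name from the list of things; names that differ only in an ending like _2 or _b are one class to them, and where a whole thing is asked for, a point or a joint stands for the part that bears it (a point fixed in the world has none). Each returns a list of dicts, best first, with "score" (0 to 1); they miss things now and then, are a little off and sometimes report something else, mostly with a low value. They report only what shows in the picture. A call takes as long as a camera call. They do not tell look-alikes from the thing itself.
- bot.look_for(camera, thing): "centre" ([column, row] as shares, 0 to 1, of the picture: columns of its width, rows of its height, amid what is visible of it).
- bot.place_of(camera, thing): "centre" ([column, row] as shares, 0 to 1, of the picture: columns of its width, rows of its height: a listed point, or the origin of a listed thing).
The state is a dict: "clock": time; "joint_pos": joint angles; "joint_vel": joint speeds; "tau": joint torques, N m; "eef_pos": TCP position; "tool_rot": TCP orientation; "ft_force": force on the tool from outside, world axes, zero at the start; "ft_torque": the same for the moment, N m; "grip_width": finger opening in m; "grasp_force": force on a finger pad.
Only numpy, scipy, OpenCV 4.12 (cv2) and the standard library are available. Lean on these libraries where they do the work, as an engineer would, in place of code of your own. Each camera call takes 0.05 s, during which the arm holds its last target. There are 200 camera calls.

## Working session

There is one attempt and no reset: what is moved stays moved. The work goes in short steps, Python scripts to look and compute and a shell command to move; the robot and the scene stay as the last step left them, time stands still between calls to the robot, and variables do not carry over. Pictures are saved under pics/ and viewed, at most 10 in all, crops included, and the job is handed in when it is done.

```bash
ls; mkdir -p pics
python3 - <<'E'
from workcell import bot
import cv2
for c in("scene","top"):
    d=bot.camera(c); cv2.imwrite(f"pics/{c}0.png",d["pixels"][:,:,::-1])
    print(c,d["camera_matrix"].tolist(),d["extrinsics"].round(4).tolist())
    for t in["fixture","clamp_hinge","clamp_knob","stop_face","stop_grip","tube","tube_end","washer","sleeve_a","housing"]:
        print(t,[(round(r["score"],2),round(r["centre"][0]*640),round(r["centre"][1]*400)) for r in bot.place_of(c,t)][:4])
o=bot.get_obs();print(o)
E
```

```text
pics
scene [[412.37488838471063, 0.0, 313.0520496855419], [0.0, 412.37488838471063, 205.7766834988741], [0.0, 0.0, 1.0]] [[0.8724, 0.4887, 0.0096, -0.4536], [0.3233, -0.5622, -0.7612, -0.0545], [-0.3665, 0.6672, -0.6485, 1.2889], [0.0, 0.0, 0.0, 1.0]]
fixture [(0.61, 341, 240)]
clamp_hinge [(0.92, 364, 225)]
clamp_knob [(0.77, 389, 188)]
stop_face [(0.58, 303, 255)]
stop_grip [(0.84, 296, 249), (0.54, 330, 236)]
tube [(0.84, 345, 223), (0.74, 291, 188), (0.71, 264, 234), (0.66, 362, 200)]
tube_end [(0.86, 266, 239), (0.77, 309, 181), (0.68, 330, 237), (0.5, 368, 206)]
washer [(0.86, 199, 357)]
sleeve_a [(0.7, 251, 378), (0.42, 354, 176)]
housing [(0.84, 391, 179)]
top [[370.1352457188738, 0.0, 320.7395133333749], [0.0, 370.1352457188738, 197.9975103131363], [0.0, 0.0, 1.0]] [[-0.0016, -0.9996, 0.0288, -0.0172], [-0.9867, -0.0031, -0.1623, 0.522], [0.1623, -0.0287, -0.9863, 1.0664], [0.0, 0.0, 0.0, 1.0]]
fixture [(0.88, 295, 182)]
clamp_hinge [(0.84, 301, 155)]
clamp_knob [(0.73, 310, 122)]
stop_face [(0.82, 341, 195)]
stop_grip [(0.68, 351, 194)]
tube [(0.91, 293, 182), (0.7, 261, 25
[... 221 characters left out ...]
int_pos': array([-1.27402022e+00,  2.40563866e-01,  5.02063626e-03,  1.33519047e+00,
        1.52445143e-05,  1.57081856e+00]), 'joint_vel': array([ 1.11134931e-03,  1.99226261e-03,  1.87149451e-05,  6.24348024e-04,
       -1.44126541e-03, -1.35059359e-03]), 'tau': array([ 4.20759097e-04, -3.72221768e+01,  2.52695364e+01,  1.25522394e-03,
        6.55234544e-05,  7.62031846e-06]), 'eef_pos': array([ 0.14622783, -0.47815392,  0.23133242]), 'tool_rot': array([9.89012322e-01, 1.47833099e-01, 1.21681109e-05, 2.98408028e-05]), 'ft_force': array([0.97719149, 0.50795675, 0.0667457 ]), 'ft_torque': array([ 0.02295735,  0.02963638, -0.02942662]), 'grasp_force': 0.0, 'grip_width': 0.08511190936641749}
```

View pics/scene0.png

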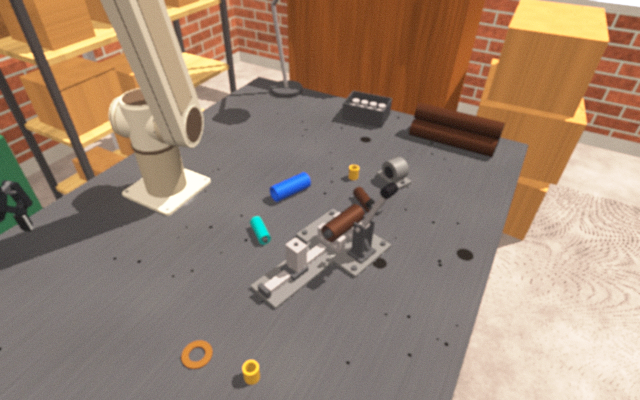

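View pics/top0.png

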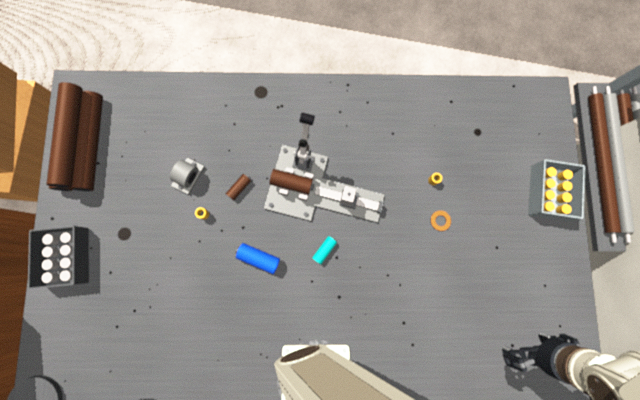

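```bash
cat > h.py <<'E'
import numpy as np
CS={"scene":(412.375,313.052,205.777,np.array([[0.8724,0.4887,0.0096,-0.4536],[0.3233,-0.5622,-0.7612,-0.0545],[-0.3665,0.6672,-0.6485,1.2889]])),
"top":(370.135,320.740,197.998,np.array([[-0.0016,-0.9996,0.0288,-0.0172],[-0.9867,-0.0031,-0.1623,0.522],[0.1623,-0.0287,-0.9863,1.0664]]))}
def rows(f,cx,cy,E,u,v):
    a=np.array([(u-cx)/f*E[2]-E[0],(v-cy)/f*E[2]-E[1]]);return a[:,:3],-a[:,3]
def tri(obs):
    A=[];b=[]
    for c,u,v in obs:
        if isinstance(c,str): c=CS[c]
        x,y=rows(*c,u,v);A.append(x);b.append(y)
    A=np.vstack(A);b=np.hstack(b);s=np.linalg.lstsq(A,b,rcond=None)[0]
    return s,abs(A@s-b).max()
def onz(c,u,v,z):
    if isinstance(c,str): c=CS[c]
    A,b=rows(*c,u,v);return np.linalg.solve(A[:,:2],b-A[:,2]*z)
E
python3 - <<'E'
from h import *
P=dict(fixture=((341,240),(295,182)),hinge=((364,225),(301,155)),knob=((389,188),(310,122)),face=((303,255),(341,195)),grip=((296,249),(351,194)),tube=((345,223),(293,182)))
Z=dict(fixture=0,hinge=.107,knob=.246,face=.057,grip=.08,tube=.057)
for k,(s,t) in P.items():
    print(k,*[x.round(4) if hasattr(x,'round') else x for x in tri([("scene",*s),("top",*t)])],onz("scene",*s,Z[k]).round(4),onz("top",*t,Z[k]).round(4))
E
```

```text
fixture [0.5756 0.0606 0.0075] 0.0028 [0.5706 0.0654] [0.5796 0.0625]
hinge [0.6377 0.0421 0.1057] 0.001 [0.6389 0.0416] [0.6365 0.0416]
knob [0.6861 0.0191 0.2537] 0.0064 [0.6879 0.0346] [0.6829 0.0159]
face [ 0.5315 -0.0759  0.0514] 0.0019 [ 0.5356 -0.0791] [ 0.5289 -0.0765]
grip [ 0.5273 -0.1011  0.0934] 0.002 [ 0.5221 -0.0889] [ 0.528  -0.1038]
tube [0.5715 0.0687 0.0595] 0.005 [0.5742 0.075 ] [0.5677 0.066 ]
```

The scene picture shows the job's brown tube in the nest at about (345,223), the stop block at (297,255) and the knob at (389,188). Blue (291,187), turquoise (261,230) and small brown (362,197) tubes are the look-alikes. The top view agrees: tube (291,181), block (348,194), knob (307,118). I'm moving closer with the fingers turned along the rail.

```bash
python3 -m creep '[0.2,0.3,0.19,1.25,0.085, 0.2,0.3,0.19,1.25,0.085, 0.2,0.3,0.19,1.25,0.085, 0.2,0.3,0.19,1.25,0.085, 0.2,0.3,0.19,1.25,0.085, 0.2,0.3,0.19,1.25,0.085, 0.2,0.3,0.19,1.25,0.085, 0.2,0.3,0.19,1.25,0.085, 0.2,0.3,0.19,1.25,0.085, 0.2,0.3,0.19,1.25,0.085]'
python3 -m creep '[0.14,0.16,0,1.32,0.085, 0.14,0.16,0,1.32,0.085, 0.14,0.16,0,1.32,0.085, 0.14,0.16,0,1.32,0.085, 0.14,0.16,0,1.32,0.085, 0.14,0.16,0,1.32,0.085, 0.14,0.16,0,1.32,0.085, 0.14,0.16,0,1.32,0.085, 0.14,0.16,0,1.32,0.085, 0.14,0.16,0,1.32,0.085]'
cat >> h.py <<'E'
from scipy.spatial.transform import Rotation as R
def wcam(bot):
    o=bot.get_obs();d=bot.camera("wrist");T=np.eye(4);T[:3,:3]=R.from_quat(o["tool_rot"]).as_matrix();T[:3,3]=o["eef_pos"]
    E=np.linalg.inv(T@d["T_tool_cam"])[:3];K=d["camera_matrix"]
    return d["pixels"],(K[0,0],K[0,2],K[1,2],E),o
E
python3 - <<'E'
from h import *;from workcell import bot;import cv2
p,c,o=wcam(bot);cv2.imwrite("pics/w1.png",p[:,:,::-1])
print(o["eef_pos"],R.from_quat(o["tool_rot"]).as_matrix()[:,1],o["clock"],o["joint_pos"])
Z=dict(fixture=0,clamp_hinge=.107,clamp_knob=.246,stop_face=.057,stop_grip=.08,tube=.057,tube_end=.057)
for t in Z: print(t,[(round(r["score"],2),round(r["centre"][0]*640),round(r["centre"][1]*400),onz(c,r["centre"][0]*640,r["centre"][1]*400,Z[t]).round(4)) for r in bot.place_of("wrist",t)][:2])
E
```

```text
clock: 1.93
eef_pos: [0.3472, -0.176, 0.4231]
tool_rot: [0.713, 0.701, 0.001, 0.001]
ft_force: [0.8, -0.3, -0.5]
grip_width: 0.085
grasp_force: 0.0
clock: 2.77
eef_pos: [0.4864, -0.0178, 0.4212]
tool_rot: [0.168, 0.986, -0.0, -0.0]
ft_force: [-0.6, 0.6, -0.3]
grip_width: 0.085
grasp_force: 0.0
[ 0.4863663  -0.0178283   0.42115849] [ 3.31585966e-01  9.43425000e-01 -1.27952422e-04] 2.7667 [-3.66164204e-02  2.23849642e-01  4.73269281e-01  1.82052684e+00
 -3.73589709e-05  3.01367758e-01]
fixture [(0.66, 377, 166, array([0.573, 0.061]))]
clamp_hinge [(0.69, 392, 229, array([0.642 , 0.0448]))]
clamp_knob [(0.71, 416, 322, array([0.6929, 0.0295]))]
stop_face [(0.98, 293, 178, array([ 0.5305, -0.0737]))]
stop_grip [(0.84, 277, 183, array([ 0.5243, -0.0956]))]
tube [(0.59, 392, 171, array([0.5709, 0.0748])), (0.59, 288, 67, array([ 0.3767, -0.0237]))]
tube_end [(0.9, 352, 176, array([0.5582, 0.0145])), (0.68, 473, 149, array([0.5781, 0.2006]))]
```

View pics/w1.png

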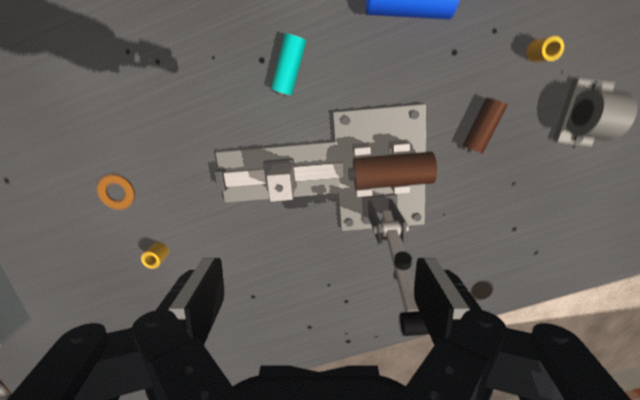

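The wrist view shows the tube in its nest at (395,170), the shaft side at (350,174), the block at (280,183), the hinge at (389,228) and the knob at (412,322). The fixture yaw is about -0.28. I'll take a second view from nearer the knob.

```bash
python3 -m creep '[0.11,0.03,-0.02,0.055,0.085, 0.11,0.03,-0.02,0.055,0.085, 0.11,0.03,-0.02,0.055,0.085, 0.11,0.03,-0.02,0.055,0.085, 0.11,0.03,-0.02,0.055,0.085]'
python3 - <<'E'
from h import *;from workcell import bot;import cv2
p,c,o=wcam(bot);cv2.imwrite("pics/w2.png",p[:,:,::-1])
print(o["eef_pos"],R.from_quat(o["tool_rot"]).as_matrix()[:,1],o["clock"],c[3][:, :3].T.round(2).tolist(),o["ft_force"])
Z=dict(fixture=0,clamp_hinge=.107,clamp_knob=.246,stop_face=.057,stop_grip=.08,tube=.057,tube_end=.057)
for t in Z: print(t,[(round(r["score"],2),round(r["centre"][0]*640),round(r["centre"][1]*400),onz(c,r["centre"][0]*640,r["centre"][1]*400,Z[t]).round(4)) for r in bot.place_of("wrist",t)][:2])
import pickle;pickle.dump(c,open("c2.pkl","wb"))
E
```

```text
clock: 3.58
eef_pos: [0.5975, 0.0123, 0.3973]
tool_rot: [0.144, 0.99, -0.001, -0.003]
ft_force: [-0.9, -0.1, 0.1]
grip_width: 0.0848
grasp_force: 0.0
[0.59748457 0.01229633 0.39726446] [ 0.28566782  0.95832645 -0.00207477] 3.5833 [[0.28, 0.91, 0.3], [0.96, -0.27, -0.09], [-0.0, 0.31, -0.95]] [-0.90939397 -0.13398205  0.06462606]
fixture [(0.32, 360, 260, array([0.8318, 0.0213]))]
clamp_hinge [(0.78, 348, 173, array([0.6395, 0.0411]))]
clamp_knob [(0.67, 358, 266, array([0.6956, 0.0243]))]
stop_face [(0.82, 244, 118, array([ 0.5334, -0.0783])), (0.54, 358, 264, array([0.804 , 0.0177]))]
stop_grip [(0.59, 228, 120, array([ 0.5288, -0.0934]))]
tube [(0.87, 354, 111, array([0.5691, 0.0738])), (0.77, 460, 72, array([0.5599, 0.2245]))]
tube_end [(0.87, 449, 98, array([0.5894, 0.2042])), (0.6, 309, 116, array([0.5575, 0.0108]))]
```

View pics/w2.png

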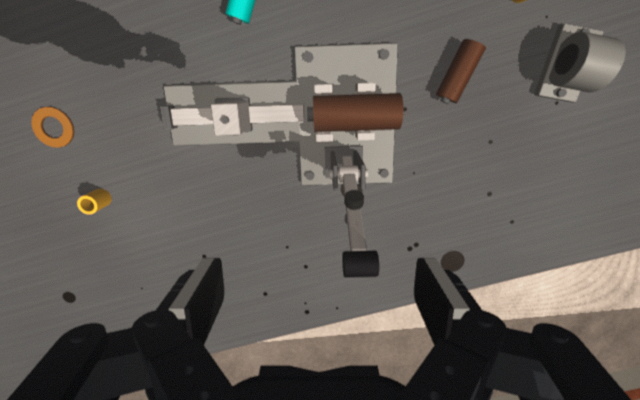

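The second view shows the knob at (361,264), the hinge at (348,173), the tube centre at (358,111), its end at (314,112) and the block at (226,119). The rail is almost level in the picture. Next I'll triangulate these and fit the fixture pose.

```bash
cat > fit.py <<'E'
from h import *;import pickle
from scipy.optimize import least_squares
c2=pickle.load(open("c2.pkl","rb"))
T=R.from_quat([0.168,0.986,0,0]).as_matrix()
E2=np.linalg.inv(np.vstack([c2[3],[0,0,0,1]]))
q2=np.eye(4);q2[:3,:3]=R.from_quat([0.144,0.99,-0.001,-0.003]).as_matrix();q2[:3,3]=[.5975,.0123,.3973]
TC=np.linalg.inv(q2)@E2
q1=np.eye(4);q1[:3,:3]=T;q1[:3,3]=[.48637,-.01783,.42116]
c1=(*c2[:3],np.linalg.inv(q1@TC)[:3])
O=dict(hinge=[(c1,391,229),(c2,348,173),("scene",364,225),("top",301,155)],
knob=[(c1,414,322),(c2,360,265),("scene",389,188),("top",308,120)],
face=[(c1,293,178),(c2,244,118),("scene",303,255),("top",341,195)],
grip=[(c1,277,183),(c2,228,120),("scene",296,249),("top",351,194)],
tube=[(c1,394,171),(c2,356,111),("scene",345,223),("top",292,182)],
end=[(c1,353,175),(c2,311,115)])
for k in O: print(k,tri(O[k][:2]),tri(O[k])[0].round(4))
def pr(c,P):
    f,cx,cy,E=CS[c] if isinstance(c,str) else c
    p=E[:,:3]@P+E[:,3];return np.array([cx+f*p[0]/p[2],cy+f*p[1]/p[2]])
L=dict(hinge=lambda s,t:[.075,0,.107],knob=lambda s,t:[.1305,0,.246],face=lambda s,t:[0,s,.057],grip=lambda s,t:[0,s-.017,.08],tube=lambda s,t:[0,t,.057],end=lambda s,t:[0,t-.06,.057])
def W(k,v):
    l=L[k](v[3],v[4]);C,S=np.cos(v[2]),np.sin(v[2]);return np.array([v[0]+C*l[0]-S*l[1],v[1]+S*l[0]+C*l[1],l[2]])
def res(v): return np.hstack([(pr(c,W(k,v))-[a,b])*(.5 if isinstance(c,str) else 1) for k in O for c,a,b in O[k]])
s=least_squares(res,[.57,.065,-.28,-.14,0],loss="soft_l1")
print(s.x.round(4),np.sqrt((s.fun**2).mean()))
for k in O: print(k,W(k,s.x).round(4))
E
python3 fit.py
```

```text
hinge (array([0.63624991, 0.0422704 , 0.11664402]), np.float64(0.000691383449901134)) [0.6387 0.0422 0.1072]
knob (array([0.70209893, 0.02717778, 0.23436226]), np.float64(0.0005402809074382398)) [0.6888 0.0253 0.2517]
face (array([ 0.5330211 , -0.07703328,  0.05115992]), np.float64(0.0016875013941628353)) [ 0.5322 -0.0765  0.0524]
grip (array([ 0.52975624, -0.10017794,  0.05838636]), np.float64(0.00016302926478882485)) [ 0.5265 -0.0962  0.0862]
tube (array([0.56763743, 0.07553042, 0.07254945]), np.float64(0.0005597052010742343)) [0.5709 0.075  0.0559]
end (array([0.5559154 , 0.01521252, 0.06299835]), np.float64(0.0007117174126314851)) [0.5559 0.0152 0.063 ]
[ 0.5671  0.0597 -0.2498 -0.1413  0.0158] 1.0294524321738723
hinge [0.6397 0.0412 0.107 ]
knob [0.6935 0.0275 0.246 ]
face [ 0.5321 -0.0772  0.057 ]
grip [ 0.5279 -0.0936  0.08  ]
tube [0.571 0.075 0.057]
end [0.5561 0.0169 0.057 ]
```

```bash
python3 -m creep '[0.096,0.015,-0.06,0.04,0.085, 0.096,0.015,-0.06,0.04,0.085, 0.096,0.015,-0.1,0.04,0.085, 0.096,0.015,-0.1,0.04,0.085, 0.096,0.015,-0.1,0.04,0.085]'
python3 - <<'E'
from h import *;from workcell import bot;import cv2
p,c,o=wcam(bot);cv2.imwrite("pics/w3.png",p[:,:,::-1])
print(o["eef_pos"],R.from_quat(o["tool_rot"]).as_matrix()[:,1],o["joint_pos"])
for t,z in dict(clamp_hinge=.107,clamp_knob=.246,tube_end=.057,tube=.057,stop_face=.057).items(): print(t,[(round(r["score"],2),round(r["centre"][0]*640),round(r["centre"][1]*400),onz(c,r["centre"][0]*640,r["centre"][1]*400,z).round(4)) for r in bot.place_of("wrist",t)][:2])
E
```

```text
clock: 4.4
eef_pos: [0.6915, 0.027, 0.2937]
tool_rot: [0.124, 0.992, -0.001, -0.006]
ft_force: [-1.8, 0.4, -0.6]
grip_width: 0.0851
grasp_force: 0.0
[0.69150739 0.02701561 0.2936997 ] [ 0.24702324  0.96900438 -0.0031688 ] [3.90173426e-02 6.86493567e-01 8.62262951e-01 1.75793241e+00
 6.95607131e-05 2.88642603e-01]
clamp_hinge [(0.8, 319, 113, array([0.6387, 0.0417]))]
clamp_knob [(0.86, 317, 223, array([0.6927, 0.0267]))]
tube_end [(0.83, 275, 39, array([0.5584, 0.0152])), (0.74, 456, 29, array([0.5951, 0.1976]))]
tube [(0.65, 335, 35, array([0.5699, 0.0755]))]
stop_face [(0.56, 184, 38, array([ 0.5342, -0.076 ]))]
```

View pics/w3.png

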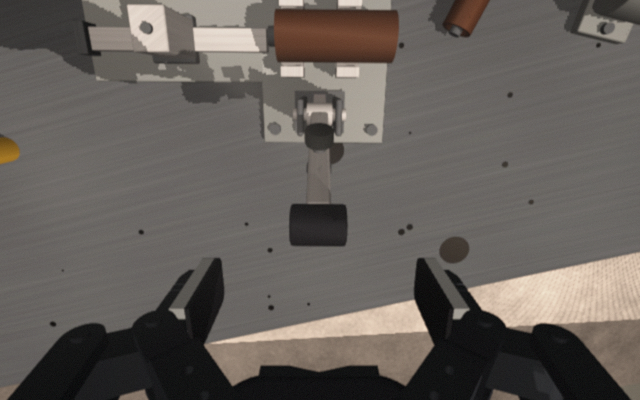

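The knob sits centred between the fingers at (318,225). I'll go down and grip it.

```bash
python3 -m creep '[0.001,0,-0.035,0,0.085, 0.001,0,-0.07,0,0.085, 0.001,0,-0.07,0,0.085, 0.001,0,-0.07,0,0.02, 0.001,0,-0.07,0,0.02, 0.001,0,-0.07,0,0.02, 0.001,0,-0.07,0,0.02, 0.001,0,-0.07,0,0.02, 0.001,0,-0.07,0,0.02]'
```

```text
clock: 5.45
eef_pos: [0.6951, 0.0255, 0.2357]
tool_rot: [0.125, 0.992, -0.001, 0.004]
ft_force: [-0.9, -2.6, 5.6]
grip_width: 0.0328
grasp_force: 61.1
```

```bash
python3 -m creep '[-0.0138,0.0035,0.005,0,0.02, -0.0279,0.0071,0.0083,0,0.02, -0.0423,0.0108,0.0102,0,0.02, -0.0568,0.0145,0.0107,0,0.02, -0.0713,0.0182,0.0096,0,0.02, -0.0857,0.0218,0.007,0,0.02, -0.0996,0.0254,0.003,0,0.02, -0.1132,0.0288,-0.0024,0,0.02, -0.1261,0.0321,-0.0092,0,0.02, -0.1384,0.0353,-0.0173,0,0.02]'
```

```text
clock: 6.28
eef_pos: [0.558, 0.0617, 0.2211]
tool_rot: [0.125, 0.992, 0.001, 0.007]
ft_force: [-4.1, 0.1, 15.5]
grip_width: 0.0327
grasp_force: 66.7
```

```bash
python3 -m creep '[-0.0113,0.0029,-0.0093,0,0.02, -0.0218,0.0056,-0.0198,0,0.02, -0.0311,0.0079,-0.0313,0,0.02, -0.0393,0.01,-0.0436,0,0.02, -0.0463,0.0118,-0.0568,0,0.02, -0.0519,0.0132,-0.0706,0,0.02, -0.0578,0.0147,-0.0922,0,0.02, -0.0578,0.0147,-0.0922,0,0.02]'
python3 -m creep '[0,0,0,0,0.085, 0,0,0,0,0.085, 0,0,0,0,0.085, 0,0,0,0,0.085, 0,0,0,0,0.085, 0,0,0,0,0.085, 0,0,0.03,0,0.085, 0,0,0.06,0,0.085, 0,0,0.1,0,0.085]'
```

```text
clock: 6.95
eef_pos: [0.4943, 0.0784, 0.1208]
tool_rot: [0.124, 0.992, 0.001, -0.002]
ft_force: [-9.5, 4.7, 2.9]
grip_width: 0.0328
grasp_force: 100.8
clock: 7.7
eef_pos: [0.4954, 0.0764, 0.2207]
tool_rot: [0.125, 0.992, -0.001, -0.003]
ft_force: [1.4, 0.2, -0.2]
grip_width: 0.085
grasp_force: 0.0
```

```bash
python3 -m creep '[0.02,-0.22,0.02,0,0, 0.02,-0.22,0.02,0,0, 0.02,-0.22,0.02,0,0, 0.02,-0.22,0.02,0,0, 0.02,-0.22,0.02,0,0, 0.02,-0.22,0.02,0,0, 0.02,-0.22,0.02,0,0, 0.02,-0.22,0.02,0,0]'
python3 - <<'E'
from h import *;from workcell import bot;import cv2
p,c,o=wcam(bot)
s=bot.camera("scene")["pixels"]
im=np.vstack([p[:,:,::-1][:, :],]);cv2.imwrite("pics/w4.png",np.vstack([cv2.resize(p[:,:,::-1],(480,300)),cv2.resize(s[150:300,230:470,::-1],(480,300))]))
print(o["eef_pos"],R.from_quat(o["tool_rot"]).as_matrix()[:,1])
for t,z in dict(clamp_knob=.107,clamp_hinge=.107,tube_end=.057,tube=.057,stop_face=.057,stop_grip=.08).items(): print(t,[(round(r["score"],2),round(r["centre"][0]*640),round(r["centre"][1]*400),onz(c,r["centre"][0]*640,r["centre"][1]*400,z).round(4)) for r in bot.place_of("wrist",t)][:2])
E
```

```text
clock: 8.37
eef_pos: [0.5169, -0.1438, 0.2416]
tool_rot: [0.126, 0.992, 0.0, -0.0]
ft_force: [0.1, 0.7, 1.0]
grip_width: 0.0002
grasp_force: 0.0
[ 0.51686678 -0.1437622   0.24157486] [2.49372581e-01 9.68407425e-01 6.12569559e-04]
clamp_knob [(0.8, 586, 87, array([0.4945, 0.081 ]))]
clamp_hinge [(0.57, 543, 261, array([0.6437, 0.0408])), (0.34, 584, 85, array([0.4932, 0.0796]))]
tube_end [(0.86, 385, 25, array([ 0.407 , -0.0541])), (0.79, 485, 165, array([0.5564, 0.0194]))]
tube [(0.75, 544, 164, array([0.5697, 0.0762]))]
stop_face []
stop_grip [(0.59, 374, 167, array([ 0.5237, -0.0914]))]
```

View pics/w4.png

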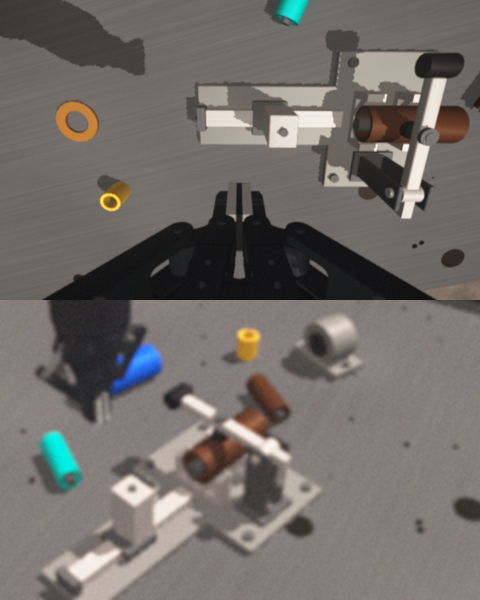

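The clamp is closed: the knob is at (440,65) in the upper crop, and the tube hasn't moved. I'll go down behind the block and start pushing.

```bash
python3 -m creep '[0,0,-0.04,0,0, 0,0,-0.08,0,0, 0,0,-0.12,0,0, 0,0,-0.167,0,0, 0,0,-0.167,0,0, 0,0,-0.167,0,0]'
python3 -m creep '[0.0025,0.0097,0,0,0, 0.005,0.0194,0,0,0, 0.0074,0.0291,0,0,0, 0.0099,0.0388,0,0,0, 0.0124,0.0484,0,0,0, 0.0148,0.0581,0,0,0, 0.0173,0.0678,0,0,0, 0.0173,0.0678,0,0,0]'
python3 - <<'E'
from h import *;from workcell import bot
p,c,o=wcam(bot)
for t,z in dict(tube_end=.057,tube=.057,stop_face=.057,stop_grip=.08).items(): print(t,[(round(r["score"],2),onz(c,r["centre"][0]*640,r["centre"][1]*400,z).round(4)) for r in bot.place_of("wrist",t)][:2])
E
```

```text
clock: 9.27
eef_pos: [0.5144, -0.142, 0.0723]
tool_rot: [0.124, 0.992, 0.001, -0.004]
ft_force: [0.7, 0.4, 0.7]
grip_width: 0.0001
grasp_force: 0.0
clock: 9.93
eef_pos: [0.5348, -0.0728, 0.075]
tool_rot: [0.123, 0.992, 0.001, 0.0]
ft_force: [0.2, -0.0, -0.3]
grip_width: -0.0
grasp_force: 0.0
tube_end [(0.97, array([0.5553, 0.0159]))]
tube [(0.57, array([0.5714, 0.0748])), (0.48, array([0.5565, 0.0152]))]
stop_face [(0.21, array([0.5704, 0.0736]))]
stop_grip [(0.57, array([ 0.5405, -0.0406]))]
```

```bash
python3 -m creep '[0.001,0.0039,0,0,0, 0.002,0.0078,0,0,0, 0.003,0.0116,0,0,0, 0.0035,0.0136,0,0,0]'
python3 -m creep '[0.0002,0.001,0,0,0, 0.0005,0.002,0,0,0]'
python3 -m creep '[0.0002,0.001,0,0,0, 0.0005,0.002,0,0,0]'
```

```text
clock: 10.52
eef_pos: [0.5376, -0.0616, 0.0746]
tool_rot: [0.125, 0.992, -0.0, -0.0]
ft_force: [-0.3, -1.2, -0.9]
grip_width: -0.0002
grasp_force: 0.8
clock: 10.68
eef_pos: [0.5381, -0.0596, 0.0746]
tool_rot: [0.124, 0.992, -0.0, -0.0]
ft_force: [-0.8, -1.3, -0.1]
grip_width: -0.0
grasp_force: 0.8
clock: 10.85
eef_pos: [0.5387, -0.0577, 0.0747]
tool_rot: [0.125, 0.992, -0.0, -0.0]
ft_force: [-0.5, -0.9, -1.5]
grip_width: 0.0001
grasp_force: 0.8
```

```bash
python3 -m creep '[0.0002,0.001,0,0,0, 0.0005,0.002,0,0,0]'
python3 -m creep '[0.0002,0.001,0,0,0, 0.0005,0.002,0,0,0]'
```

```text
clock: 11.02
eef_pos: [0.5392, -0.0557, 0.0747]
tool_rot: [0.125, 0.992, -0.0, -0.0]
ft_force: [-1.3, -1.7, -1.9]
grip_width: 0.0
grasp_force: 0.8
clock: 11.18
eef_pos: [0.5398, -0.0537, 0.0748]
tool_rot: [0.125, 0.992, 0.0, -0.0]
ft_force: [-1.5, -2.1, -1.0]
grip_width: 0.0001
grasp_force: 0.8
```

```bash
python3 -m creep '[0.0002,0.001,0,0,0, 0.0005,0.002,0,0,0]'
python3 -m creep '[0.0002,0.001,0,0,0, 0.0005,0.002,0,0,0]'
```

```text
clock: 11.35
eef_pos: [0.5403, -0.0516, 0.0748]
tool_rot: [0.125, 0.992, -0.0, -0.0]
ft_force: [-0.3, -1.9, -0.9]
grip_width: 0.0
grasp_force: 0.8
clock: 11.52
eef_pos: [0.5409, -0.0496, 0.0748]
tool_rot: [0.125, 0.992, 0.0, -0.0]
ft_force: [-1.0, -1.1, -0.5]
grip_width: -0.0
grasp_force: 0.8
```

```bash
python3 -m creep '[0.0002,0.001,0,0,0, 0.0005,0.002,0,0,0]'
python3 -m creep '[0.0002,0.001,0,0,0, 0.0005,0.002,0,0,0]'
```

```text
clock: 11.68
eef_pos: [0.5413, -0.0476, 0.0748]
tool_rot: [0.125, 0.992, 0.0, -0.0]
ft_force: [-1.3, -0.8, -1.1]
grip_width: 0.0003
grasp_force: 0.8
clock: 11.85
eef_pos: [0.5419, -0.0457, 0.0748]
tool_rot: [0.125, 0.992, -0.0, 0.0]
ft_force: [-0.3, -0.9, -1.4]
grip_width: -0.0003
grasp_force: 0.8
```

```bash
python3 -m creep '[0.0002,0.001,0,0,0, 0.0005,0.002,0,0,0]'
python3 -m creep '[0.0002,0.001,0,0,0, 0.0005,0.002,0,0,0]'
```

```text
clock: 12.02
eef_pos: [0.5424, -0.0437, 0.0748]
tool_rot: [0.125, 0.992, -0.0, 0.0]
ft_force: [-0.3, -1.6, -1.0]
grip_width: 0.0
grasp_force: 0.8
clock: 12.18
eef_pos: [0.5429, -0.0417, 0.0749]
tool_rot: [0.125, 0.992, -0.0, 0.0]
ft_force: [-0.3, -2.0, -1.3]
grip_width: -0.0002
grasp_force: 0.8
```

```bash
python3 -m creep '[0.0002,0.0008,0,0,0, 0.0004,0.0015,0,0,0]'
python3 -m creep '[0.0002,0.0008,0,0,0, 0.0004,0.0015,0,0,0]'
```

```text
clock: 12.35
eef_pos: [0.5434, -0.0401, 0.0749]
tool_rot: [0.125, 0.992, 0.0, 0.0]
ft_force: [0.1, -1.9, -0.8]
grip_width: 0.0001
grasp_force: 0.8
clock: 12.52
eef_pos: [0.5436, -0.0392, 0.0748]
tool_rot: [0.125, 0.992, -0.001, -0.0]
ft_force: [-0.1, -5.0, 0.4]
grip_width: 0.0004
grasp_force: 2.3
```

```bash
python3 -m creep '[0.0002,0.0008,0,0,0, 0.0004,0.0015,0,0,0]'
python3 -m creep '[0.0002,0.0008,0,0,0, 0.0004,0.0015,0,0,0]'
```

```text
clock: 12.68
eef_pos: [0.5436, -0.0392, 0.0749]
tool_rot: [0.125, 0.992, -0.002, -0.0]
ft_force: [-2.2, -9.6, 1.3]
grip_width: -0.0001
grasp_force: 4.6
clock: 12.85
eef_pos: [0.5436, -0.0391, 0.0749]
tool_rot: [0.126, 0.992, -0.004, -0.0]
ft_force: [-2.2, -12.8, 1.7]
grip_width: 0.0003
grasp_force: 6.6
```

The block bears on the shaft with about 11 N and the tool has stopped advancing. I'll back off, rise, and go above the knob.

```bash
python3 -m creep '[-0.0025,-0.01,0,0,0, -0.01,-0.04,0,0,0, -0.01,-0.04,0.04,0,0, -0.01,-0.04,0.08,0,0, -0.01,-0.04,0.12,0,0.085, -0.03,-0.005,0.13,0,0.085, -0.04,0.035,0.13,0,0.085, -0.05,0.075,0.13,0,0.085, -0.05,0.115,0.13,0,0.085, -0.05,0.115,0.13,0,0.085]'
python3 - <<'E'
from h import *;from workcell import bot
import cv2
p,c,o=wcam(bot);cv2.imwrite("pics/w5.png",p[:,:,::-1])
print(o["eef_pos"],R.from_quat(o["tool_rot"]).as_matrix()[:,1])
for t,z in dict(clamp_knob=.107,tube_end=.057,tube=.057,stop_face=.057,stop_grip=.08).items(): print(t,[(round(r["score"],2),onz(c,r["centre"][0]*640,r["centre"][1]*400,z).round(4)) for r in bot.place_of("wrist",t)][:2])
E
```

```text
clock: 13.68
eef_pos: [0.494, 0.0859, 0.2056]
tool_rot: [0.12, 0.993, 0.003, 0.001]
ft_force: [0.3, -1.6, -0.3]
grip_width: 0.0719
grasp_force: 0.0
[0.49398661 0.08591616 0.20562156] [0.23901298 0.97100061 0.00553307]
clamp_knob [(0.72, array([0.4933, 0.0794]))]
tube_end [(0.96, array([0.5558, 0.0131])), (0.76, array([0.5705, 0.1992]))]
tube [(0.91, array([0.5696, 0.0745])), (0.87, array([ 0.3776, -0.0089]))]
stop_face [(0.95, array([0.5546, 0.0112])), (0.43, array([ 0.5625, -0.0175]))]
stop_grip [(0.78, array([ 0.5483, -0.0063]))]
```

View pics/w5.png

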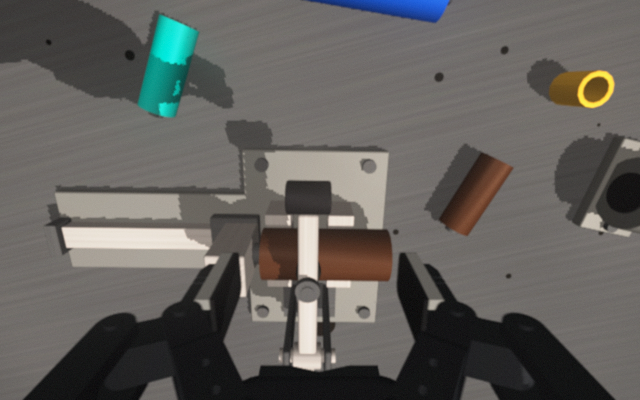

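The clamp is closed with the knob at (308,197), and the block stands right against the shaft at about (250,250). Next I'll grip the knob.

```bash
python3 -m creep '[0.001,-0.007,0,0,0.085, 0.001,-0.007,-0.035,0,0.085, 0.001,-0.007,-0.07,0,0.085, 0.001,-0.007,-0.112,0,0.085, 0.001,-0.007,-0.112,0,0.085, 0.001,-0.007,-0.112,0,0.02, 0.001,-0.007,-0.112,0,0.02, 0.001,-0.007,-0.112,0,0.02, 0.001,-0.007,-0.112,0,0.02, 0.001,-0.007,-0.112,0,0.02]'
```

```text
clock: 14.82
eef_pos: [0.4992, 0.0771, 0.0968]
tool_rot: [0.124, 0.992, 0.006, 0.004]
ft_force: [-0.1, 13.5, 5.2]
grip_width: 0.0326
grasp_force: 61.3
```

```bash
python3 -m creep '[0.001,0.003,0.005,0,0.02, 0.0015,0.003,0.015,0,0.02, 0.0035,0.0025,0.0298,0,0.02, 0.0095,0.001,0.0514,0,0.02, 0.015,-0.001,0.0652,0,0.02, 0.022,-0.0025,0.0784,0,0.02, 0.03,-0.0046,0.0907,0,0.02, 0.0396,-0.007,0.1022,0,0.02, 0.05,-0.0096,0.1127,0,0.02, 0.0614,-0.0125,0.122,0,0.02]'
```

```text
clock: 15.65
eef_pos: [0.5562, 0.062, 0.2138]
tool_rot: [0.124, 0.992, 0.002, -0.002]
ft_force: [1.8, 7.4, -16.4]
grip_width: 0.0321
grasp_force: 60.9
```

```bash
python3 -m creep '[0.0123,-0.0025,0.0081,0,0.02, 0.0252,-0.0055,0.0149,0,0.02, 0.0388,-0.009,0.0203,0,0.02, 0.0527,-0.0125,0.0243,0,0.02, 0.0671,-0.0161,0.0269,0,0.02, 0.0816,-0.0198,0.028,0,0.02, 0.0961,-0.0235,0.0275,0,0.02, 0.1105,-0.0272,0.0256,0,0.02, 0.1246,-0.0308,0.0222,0,0.02, 0.1246,-0.0308,0.0222,0,0.02]'
python3 -m creep '[0,0,0,0,0.085, 0,0,0,0,0.085, 0,0,0,0,0.085, 0,0,0,0,0.085, 0,0,0,0,0.085, 0,0,0.03,0,0.085, 0,0,0.07,0,0.085, 0,0,0.1,0,0.085, 0,0,0.1,0,0.085]'
python3 - <<'E'
from h import *;from workcell import bot
import cv2
p,c,o=wcam(bot);cv2.imwrite("pics/w6.png",p[:,:,::-1])
print(o["eef_pos"])
for t,z in dict(clamp_knob=.246,tube_end=.057,tube=.057,stop_face=.057,stop_grip=.08).items(): print(t,[(round(r["score"],2),onz(c,r["centre"][0]*640,r["centre"][1]*400,z).round(4)) for r in bot.place_of("wrist",t)][:2])
E
```

```text
clock: 16.48
eef_pos: [0.684, 0.0286, 0.2375]
tool_rot: [0.125, 0.992, 0.0, 0.002]
ft_force: [2.4, 0.8, -2.0]
grip_width: 0.0304
grasp_force: 59.3
clock: 17.23
eef_pos: [0.6828, 0.0291, 0.3462]
tool_rot: [0.125, 0.992, 0.001, 0.007]
ft_force: [0.5, 0.3, 1.4]
grip_width: 0.0852
grasp_force: 0.0
[0.68283622 0.02912442 0.34618695]
clamp_knob [(0.95, array([0.6938, 0.0263]))]
tube_end [(0.8, array([0.5923, 0.2004])), (0.67, array([0.5558, 0.0149]))]
tube [(0.96, array([0.567, 0.22 ])), (0.75, array([0.5713, 0.075 ]))]
stop_face [(0.94, array([0.5547, 0.0102]))]
stop_grip [(0.56, array([ 0.5465, -0.0085]))]
```

View pics/w6.png

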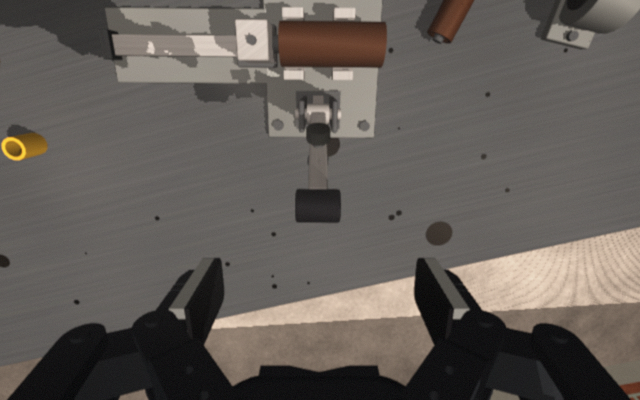

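The arm is fully open with the knob at (318,205), the same fitted position as at the start. The tube lies in the nest at (332,44), and the block touches the shaft at about (273,42). The robot is clear, so I'm handing in.

```bash
python3 -c "
from workcell import bot
print(bot.job_done())"
```

```text
the job is handed in; nothing more can be done
None
```

The job is handed in (no verdict came back): the stop was pressed onto the clamped stub's shaft with about 11 N and then let go, the clamp arm is back fully open, and in the last picture the stub is where it started with the stop against its shaft.

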